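Level the pan balance: share out the salt tins

TASK

Share out the four closed tins of softener salt discs into two lots of the same weight, on the two pans of the counter balance: they look alike but are not equally full, so find out by lifting them or by watching the balance which ones belong together, and move tins from pan to pan until the balance sits level. In the end all four tins stand upright on the pan floors, at rest, with the pointer on the green mark. Set each tin down gently, let none tip over, and leave the brush, the spray bottle and the scoop beside the balance where they are.

Things in the scene. Friction and masses are not known exactly. Their poses are not given: they have to be found in the camera images.
- balance: two-pan counter balance, sage-green base 115 x 330 mm fixed to the worktop; origin at the centre of its underside, y along the beam towards the left pan, x along the long side of the pans, z up. Pan centres 120 mm either side along y. A parallel linkage keeps both pans horizontal; where a load stands on its pan makes no difference. Red pointer and white index plate in the middle reach 150 mm up
- beam (a joint): swing of the beam, rad: 0 level, positive = left pan up and right pan down by 120 mm x the angle; stops at -0.1 and +0.1. It returns to 0 when both sides weigh the same, and swings about 1 mrad per gram of difference (1.2 N m/rad), so from about 105 g on it lies on a stop. Damped: settles in about 2 s. The green mark on the index plate spans 35 mrad either way
- pan_left_top (a point): centre of the upper face of the left pan (+y side): flat steel tray, 236 mm along the balance's x by 100 mm, rim 6 mm high and 3 mm thick; this face is 115 mm above the worktop when level, about 12 mm lower or higher at the stops. Room for three tins in a row along x, 74 mm apart; three stand here at the start
- pan_right_top (a point): the same for the right pan (-y side); one tin stands here at the start
- brush_mid (a point): bystander: wooden scrubbing brush 150 x 55 x 38 mm on the worktop left of the balance; its centre
- spray_mid (a point): bystander: spray bottle 72 mm across, 207 mm high, on the worktop right of the balance; point 100 mm up
- scoop_mid (a point): bystander: white measuring scoop, cup 68 mm across and 50 mm high with a handle reaching 115 mm, on the worktop right of the balance; point half-way up its cup
- tin_a_mid (a point): a closed aluminium tin with a screw lid, 60 mm across (lid 61 mm), 80 mm high; point at its centre, 40 mm above its foot; z is the tin's axis. It holds a short stack of pressed salt discs that cannot be seen; with its contents it weighs between 100 and 350 g. The four tins look the same
- tin_b_mid (a point): a closed aluminium tin with a screw lid, 60 mm across (lid 61 mm), 80 mm high; point at its centre, 40 mm above its foot; z is the tin's axis. It holds a short stack of pressed salt discs that cannot be seen; with its contents it weighs between 100 and 350 g. The four tins look the same
- tin_c_mid (a point): a closed aluminium tin with a screw lid, 60 mm across (lid 61 mm), 80 mm high; point at its centre, 40 mm above its foot; z is the tin's axis. It holds a short stack of pressed salt discs that cannot be seen; with its contents it weighs between 100 and 350 g. The four tins look the same
- tin_d_mid (a point): a closed aluminium tin with a screw lid, 60 mm across (lid 61 mm), 80 mm high; point at its centre, 40 mm above its foot; z is the tin's axis. It holds a short stack of pressed salt discs that cannot be seen; with its contents it weighs between 100 and 350 g. The four tins look the same

How it is judged:
At the end, for the whole second after the job is handed in: all four tins stand upright (within 0.1 rad) directly on the floors of the two pans, the beam is at rest within 0.035 rad of level, and no bystander has been moved by 25 mm or more (value of joint beam between -0.035 and 0.035 rad and velocity of joint beam between -0.02 and 0.02 rad/s and ((x of tin_a_mid in the frame of pan_left_top between -0.095 and 0.095 m and y of tin_a_mid in the frame of pan_left_top between -0.035 and 0.035 m and z of tin_a_mid in the frame of pan_left_top between 0.03 and 0.048 m) or (x of tin_a_mid in the frame of pan_right_top between -0.095 and 0.095 m and y of tin_a_mid in the frame of pan_right_top between -0.035 and 0.035 m and z of tin_a_mid in the frame of pan_right_top between 0.03 and 0.048 m)) and angle between each of tin_a_mid, tin_b_mid, tin_c_mid, tin_d_mid's own z axis and vertical below 0.1 rad and ((x of tin_b_mid in the frame of pan_left_top between -0.095 and 0.095 m and y of tin_b_mid in the frame of pan_left_top between -0.035 and 0.035 m and z of tin_b_mid in the frame of pan_left_top between 0.03 and 0.048 m) or (x of tin_b_mid in the frame of pan_right_top between -0.095 and 0.095 m and y of tin_b_mid in the frame of pan_right_top between -0.035 and 0.035 m and z of tin_b_mid in the frame of pan_right_top between 0.03 and 0.048 m)) and ((x of tin_c_mid in the frame of pan_left_top between -0.095 and 0.095 m and y of tin_c_mid in the frame of pan_left_top between -0.035 and 0.035 m and z of tin_c_mid in the frame of pan_left_top between 0.03 and 0.048 m) or (x of tin_c_mid in the frame of pan_right_top between -0.095 and 0.095 m and y of tin_c_mid in the frame of pan_right_top between -0.035 and 0.035 m and z of tin_c_mid in the frame of pan_right_top between 0.03 and 0.048 m)) and ((x of tin_d_mid in the frame of pan_left_top between -0.095 and 0.095 m and y of tin_d_mid in the frame of pan_left_top between -0.035 and 0.035 m and z of tin_d_mid in the frame of pan_left_top between 0.03 and 0.048 m) or (x of tin_d_mid in the frame of pan_right_top between -0.095 and 0.095 m and y of tin_d_mid in the frame of pan_right_top between -0.035 and 0.035 m and z of tin_d_mid in the frame of pan_right_top between 0.03 and 0.048 m)) and distance of each of brush_mid, spray_mid, scoop_mid from where it was at the start of the episode below 0.025 m); the robot touches nothing.
It fails at once if a tin is knocked over or tipped far (angle between any of tin_a_mid, tin_b_mid, tin_c_mid, tin_d_mid's own z axis and vertical above 0.8 rad).
It fails at once if a tin is let fall (over 0.55 m/s, a 15 mm drop, while out of the fingers' grip) ((contact force between the fingers and tin_a below 0.05 N and linear speed of tin_a above 0.55 m/s) or (contact force between the fingers and tin_b below 0.05 N and linear speed of tin_b above 0.55 m/s) or (contact force between the fingers and tin_c below 0.05 N and linear speed of tin_c above 0.55 m/s) or (contact force between the fingers and tin_d below 0.05 N and linear speed of tin_d above 0.55 m/s)).
It fails at once if a tin is slammed on a pan (over 80 N) (contact force between any of tin_a, tin_b, tin_c, tin_d and balance above 80 N).
It fails at once if a bystander is pushed by more than 25 mm (distance of any of brush_mid, spray_mid, scoop_mid from where it was at the start of the episode above 0.025 m).
It also fails if it takes over 72 s, if anything falls off the work surface, if the arm or the gripper's body presses on something with over 40 N, if the wrist force passes 120 N, or if a joint passes its speed limit or range.

ROBOT

A 7-joint arm with a two-finger parallel gripper is mounted at the origin on the work surface. World frame = base frame: x ahead of the robot, y to its left, z up, the work surface at z = 0. Lengths are in m, angles in rad, forces in N, time in s.
With the tool pointing down it reaches from about 0.4 to 0.85 m from the base axis. Payload 10.4 kg.
Tool frame: the origin (TCP) lies at the centre of the arm's flange, where the gripper is bolted on; the fingertips stand 182 mm ahead of it and the grasp point (between the pads) lies 164 mm ahead of it; z points along the fingers, y is the direction in which the jaws open and shut (so a half turn about z gives the same grasp; the last joint's range is limited). The gripper opens to 87 mm and grips with 3 to 60 N. Pads are 19 mm wide; open, the fingers measure 117 mm over their backs; the gripper's body (75 mm by 190 mm) begins 51 mm behind the grasp point.
Start: joints at [1.225, 0.332, -0.065, 1.46, 0.022, 1.35, -0.088], TCP at [0.198, -0.593, 0.405] pointing down, gripper open.
Joint ranges: [-2.6, 2.6], [-0.5, 2.12], [-1.47, 1.34], [0.16, 2.42], [-1.27, 4.41], [0.06, 2.06], [-2.6, 2.6]. Speed limits (rad/s): [2.22, 2.22, 2.79, 2.79, 3.14, 3.14, 3.14].

INTERFACE

Orientations are given as a 3x3 rotation matrix whose columns are the frame's x, y, z axes.
In Python, from plant import r, optics, ticket gives the robot as it stands.
- The arm moves only by the tool servo_tool, never from a script. Its argument "series" is one flat list of numbers, 7 for each row, row after row: the finger opening in cm, from 0 to 8.7, then the shift along the tool's x, y, z in cm, then the turn, a rotation vector about the tool's x, y, z in degrees. A call has 1 to 5 rows; each row shifts and turns the pose as measured when the row begins, along the tool's axes as they then stand; what a row does not reach is not made up. A row lasts 1/12 s, in which the tool goes at most 41.7 mm and 7.16 degrees, less where a joint would pass 70% of its speed; a pose out of reach is approached as far as the arm can. A call is refused whole if a number of a shift passes 4.17 or a number of a turn 7.16, either way. A call with a gripper value outside its range is refused whole. The fingers move at their own pace and stop on an object; the grip force is fixed at half the most. Time passes only in rows, so rows that do not move let the fingers close. It gives the time, the measured TCP pose, the force and the opening at its end, in the units of the state.
- r.state(): the state, without advancing time (a new reading comes with each control period).
- optics.grab_frame(name): name is "side" or "top" or "wrist"; returns (picture, depth): 384x512x3 uint8, red, green, blue; 384x512 float32, m along the optical axis (not along the pixel's ray), 0 where there is no reading.
- optics.camera_model(name): a dict with "K" (3x3 intrinsics, pixels), "distortion" ([k1, k2, p1, p2, k3] as OpenCV has them; the pictures are not rectified), "rvec" (rotation vector, rad) and "tvec" (3), from world to camera coordinates, as OpenCV has them. Camera axes: x right, y down, z forward; pixel columns grow to the right and rows downward; lengths in m; the calibration is good to about 2 mm. A picture is of the moment at which its call begins: read the wrist's pose just before it. camera_model takes no time and is no camera call; for the wrist camera it gives the pose at the moment of the call.
- ticket.hand_in(): hands the job in, once; it reports no verdict.
The state is a dict: "time_s": time; "joints": joint angles; "joint_velocities": joint speeds; "joint_torque": joint torques, N m; "tool_pos": TCP position; "orientation": TCP orientation; "force": force on the tool from outside, world axes, zero at the start; "torque": the same for the moment, N m; "width": finger opening in m.
Only numpy, scipy, OpenCV 4.12 (cv2) and the standard library are available. Lean on these libraries where they do the work, as an engineer would, in place of code of your own. Each camera call takes 0.05 s, during which the arm holds its last target.

## Working session

There is one attempt and no reset: what is moved stays moved. The work goes in short steps, Python scripts to look and compute and a tool call to move; the robot and the scene stay as the last step left them, time stands still between calls to the robot, and variables do not carry over. Pictures are saved under pics/ and viewed, and the job is handed in when it is done.

Besides the shell and the picture viewer there is one more tool, called after "Request:" as name(argument=value, ...) on one line, values as JSON. servo_tool: Moves the arm, as the interface text tells. Its arguments: {"type":"object","properties":{"series":{"type":"array","items":{"type":"number"}}},"required":["series"]}

```bash
ls; mkdir -p pics
cat > h.py <<'E'
import numpy as np, cv2
from plant import r, optics, ticket
def snap(n,f):
    p,d=optics.grab_frame(n); m=optics.camera_model(n)
    cv2.imwrite('pics/'+f+'.png',p[:,:,::-1]); np.savez('pics/'+f+'.npz',p=p,d=d,**{k:np.array(v) for k,v in m.items()})
    return p,d,m
def load(f): return np.load('pics/'+f+'.npz')
def w(m,d,u,v,z=None):
    K=np.array(m['K'],float);R,_=cv2.Rodrigues(np.array(m['rvec'],float).reshape(3,1));t=np.array(m['tvec'],float).reshape(3)
    q=cv2.undistortPoints(np.array([[[u,v]]],float),K,np.array(m['distortion'],float))[0,0]
    ray=np.array([q[0],q[1],1.])
    if z is None: return R.T@(ray*d[int(round(v)),int(round(u))]-t)
    c=-R.T@t; k=R.T@ray; return c+k*(z-c[2])/k[2]
E
python3 - <<'E'
from h import *
s=r.state()
for k in s: print(k,np.round(s[k],3).tolist())
snap('side','side0');snap('top','top0')
E
```

```text
pics
time_s 0.0
joints [1.225, 0.333, -0.065, 1.461, 0.022, 1.35, -0.089]
joint_velocities [0.003, -0.001, -0.001, -0.001, 0.0, 0.0, 0.0]
joint_torque [-0.0, -62.325, 0.024, -38.989, -0.061, 0.04, 0.0]
tool_pos [0.198, -0.593, 0.404]
orientation [[0.948, 0.317, -0.001], [0.317, -0.948, 0.001], [-0.0, -0.001, -1.0]]
force [-0.045, 0.016, 0.108]
torque [-0.01, -0.046, 0.038]
width 0.087
```

View pics/side0.png

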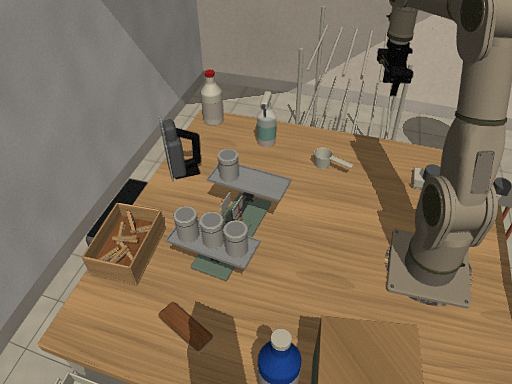

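View pics/top0.png

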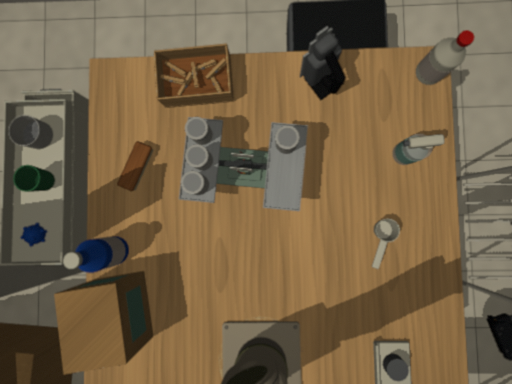

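Run:
```python
from h import *
a=load('top0');p=a['p'][105:220,165:325,::-1]
cv2.imwrite('pics/c0.png',cv2.resize(p,None,fx=5,fy=5,interpolation=cv2.INTER_CUBIC))
for u,v in [(198,129),(199,155),(195,182),(287,138),(270,124),(304,126),(295,208),(267,205),(287,180),(184,199),(212,200),(135,165),(412,150),(387,229)]:
    print(u,v,np.round(w(a,a['d'],u,v),3))
b=load('side0');p=b['p'][140:285,150:310,::-1]
cv2.imwrite('pics/c1.png',cv2.resize(p,None,fx=5,fy=5,interpolation=cv2.INTER_CUBIC)[:,:])
```

```text
198 129 [0.663 0.148 0.184]
199 155 [0.594 0.146 0.183]
195 182 [0.524 0.157 0.181]
287 138 [ 0.628 -0.084  0.206]
270 124 [ 0.717 -0.039  0.001]
304 126 [ 0.676 -0.134  0.13 ]
295 208 [ 0.452 -0.104  0.125]
267 205 [ 0.461 -0.028  0.126]
287 180 [ 0.529 -0.084  0.126]
184 199 [0.483 0.206 0.107]
212 200 [0.479 0.127 0.103]
135 165 [0.592 0.372 0.04 ]
412 150 [ 0.602 -0.421  0.13 ]
387 229 [ 0.385 -0.384  0.004]
```

View pics/c0.png

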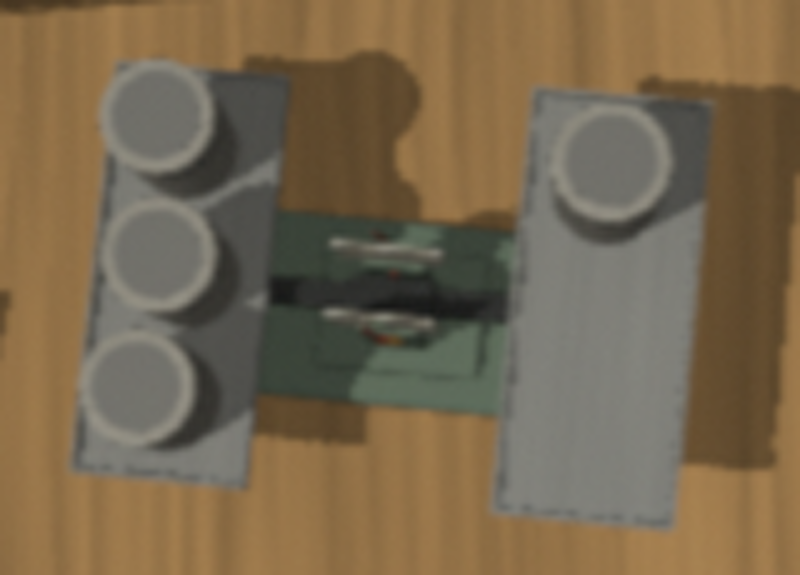

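View pics/c1.png

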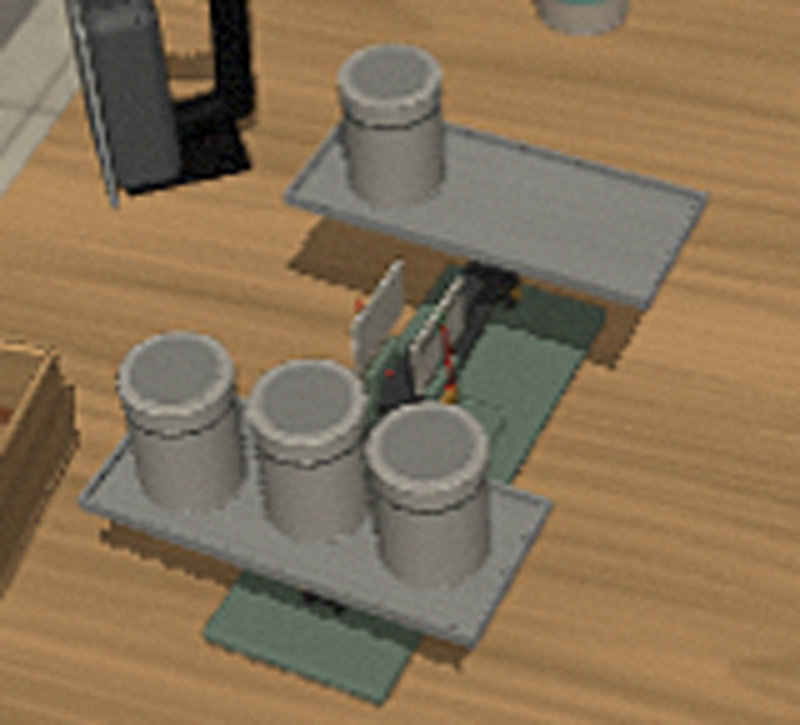

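```bash
cat >> h.py <<'E'
def cr(x,y,ox=165,oy=105,s=5): return ox+(x+.5)/s-.5, oy+(y+.5)/s-.5
E
python3 - <<'E'
from h import *
a=load('top0')
for n,x,y,z in [('T1',158,117,.184),('T2',160,256,.183),('T3',138,390,.183),('T4',612,164,.206),
 ('R1',535,88,.131),('R2',713,100,.131),('R3',675,525,.131),('R4',495,513,.131),('L1',120,63,.109),('L2',289,76,.109),('L3',246,488,.109),('L4',73,468,.109)]:
    u,v=cr(x,y); print(n,np.round(w(a,a['d'],u,v,z),4))
# lid depth avg
for x,y in [(158,117),(160,256),(138,390),(612,164)]:
    u,v=cr(x,y);u=int(round(u));v=int(round(v));print(np.round(np.mean([w(a,a['d'],u+i,v+j)[2] for i in range(-5,6) for j in range(-5,6)]),4))
g=[w(a,a['d'],*cr(x,y))[2] for x in range(530,670,10) for y in range(260,480,10)]
print(np.mean(g),np.std(g));
E
```

```text
T1 [0.6654 0.1527 0.184 ]
T2 [0.592  0.1524 0.183 ]
T3 [0.522  0.1643 0.183 ]
T4 [ 0.6294 -0.0836  0.206 ]
R1 [ 0.6888 -0.0449  0.131 ]
R2 [ 0.6792 -0.1423  0.131 ]
R3 [ 0.4471 -0.1156  0.131 ]
R4 [ 0.4554 -0.0185  0.131 ]
L1 [0.7156 0.1909 0.109 ]
L2 [0.7054 0.0944 0.109 ]
L3 [0.4724 0.1212 0.109 ]
L4 [0.4856 0.2187 0.109 ]
0.1905
0.1829
0.1831
0.2067
0.13277882298784732 0.07854212907355357
```

```bash
cat >> h.py <<'E'
from scipy.spatial.transform import Rotation as Ro
YAW=-6.5
def go(x,y,z,n=5,g=8.7,yaw=YAW,mx=4.1):
    s=r.state();p=np.array(s['tool_pos']);R=np.array(s['orientation'])
    c,sn=np.cos(np.radians(yaw)),np.sin(np.radians(yaw))
    Rt=np.array([[c,sn,0],[sn,-c,0],[0,0,-1.]])
    t=np.array([x,y,z]);out=[]
    print('t',round(s['time_s'],2),'pos',np.round(p,4),'yaw',round(np.degrees(np.arctan2(R[1,0],R[0,0])),2),'tilt',round(np.degrees(np.arccos(-R[2,2])),2),'F',np.round(s['force'],2),'w',round(s['width'],4))
    for i in range(n):
        d=R.T@(t-p)*100; L=np.linalg.norm(d)
        if L>mx: d*=mx/L
        rv=np.degrees(Ro.from_matrix(R.T@Rt).as_rotvec());L=np.linalg.norm(rv)
        if L>7: rv*=7/L
        d=np.round(d,2);rv=np.round(rv,1)
        out+=[g,*d.tolist(),*rv.tolist()]
        p=p+R@d/100;R=R@Ro.from_rotvec(np.radians(rv)).as_matrix()
    print([float(v)+0. for v in out], 'end',np.round(p,3))
E
python3 - <<'E'
from h import *
go(.522,.164,.42)
E
```

```text
t 0.1 pos [ 0.1982 -0.5926  0.4041] yaw 18.49 tilt 0.07 F [-0.09  0.47  0.39] w 0.0868
[8.7, 2.72, -3.06, -0.08, 0.0, 0.0, 7.0, 8.7, 2.33, -3.37, -0.08, 0.0, 0.0, 7.0, 8.7, 1.9, -3.63, -0.08, 0.0, 0.0, 7.0, 8.7, 1.45, -3.84, -0.07, -0.1, 0.0, 4.0, 8.7, 1.18, -3.93, -0.08, 0.0, 0.0, 0.0] end [ 0.279 -0.404  0.408]
```

Request:
servo_tool(series=[8.7,2.7,-3.0,-0.2,0,0,7,8.7,2.3,-3.4,-0.2,0,0,7,8.7,1.9,-3.6,-0.2,0,0,7,8.7,1.5,-3.8,-0.2,0,0,4,8.7,1.2,-3.9,-0.1,0,0,0])

```text
time_s: 0.52
tool_pos: [0.276, -0.4061, 0.4079]
orientation: [[0.99, -0.14, -0.007], [-0.14, -0.99, 0.006], [-0.008, -0.005, -1.0]]
force: [0.8, -0.4, 1.1]
width: 0.0871
```

Run:
```python
from h import *
go(.522,.164,.42)
```

```text
t 0.52 pos [ 0.276  -0.4061  0.4079] yaw -8.07 tilt 0.5 F [ 0.8  -0.35  1.07] w 0.0871
[8.7, 1.08, -3.95, -0.07, -0.3, 0.4, -1.6, 8.7, 1.19, -3.92, -0.08, 0.0, 0.0, 0.0, 8.7, 1.19, -3.92, -0.08, 0.0, 0.0, 0.0, 8.7, 1.19, -3.92, -0.08, 0.0, 0.0, 0.0, 8.7, 1.19, -3.92, -0.08, 0.0, 0.0, 0.0] end [ 0.357 -0.218  0.412]
```

Request:
servo_tool(series=[8.7,1.1,-3.9,-0.1,-0.3,0.4,-1.5,8.7,1.2,-3.9,-0.1,0,0,0,8.7,1.2,-3.9,-0.1,0,0,0,8.7,1.2,-3.9,-0.1,0,0,0,8.7,1.2,-3.9,-0.1,0,0,0])

```text
time_s: 0.93
tool_pos: [0.3572, -0.2141, 0.4117]
orientation: [[0.993, -0.115, -0.002], [-0.115, -0.993, -0.002], [-0.002, 0.002, -1.0]]
force: [1.3, -0.9, 0.8]
width: 0.0871
```

Request:
servo_tool(series=[8.7,1.2,-3.9,-0.1,0,0,0,8.7,1.2,-3.9,-0.1,0,0,0,8.7,1.2,-3.9,-0.1,0,0,0,8.7,1.2,-3.9,0,0,0,0,8.7,1.2,-3.9,0,0,0,0])

```text
time_s: 1.35
tool_pos: [0.4375, -0.0219, 0.4141]
orientation: [[0.993, -0.116, -0.002], [-0.116, -0.993, -0.004], [-0.001, 0.004, -1.0]]
force: [0.8, -0.8, -1.6]
width: 0.087
```

Run:
```python
from h import *
go(.522,.164,.41)
```

```text
t 1.35 pos [ 0.4375 -0.0219  0.4141] yaw -6.65 tilt 0.25 F [ 0.77 -0.83 -1.58] w 0.087
[8.7, 1.25, -3.9, 0.06, 0.2, 0.1, -0.1, 8.7, 1.26, -3.9, 0.08, 0.0, 0.0, 0.0, 8.7, 1.26, -3.9, 0.08, 0.0, 0.0, 0.0, 8.7, 1.26, -3.9, 0.08, 0.0, 0.0, 0.0, 8.7, 1.23, -3.84, 0.09, 0.0, 0.0, 0.0] end [0.522 0.164 0.41 ]
```

Request:
servo_tool(series=[8.7,1.3,-3.9,0.1,0.2,0.1,0,8.7,1.3,-3.9,0.1,0,0,0,8.7,1.3,-3.9,0.1,0,0,0,8.7,1.2,-3.9,0.1,0,0,0,8.7,1.2,-3.6,0.1,0,0,0])

```text
time_s: 1.77
tool_pos: [0.5216, 0.1664, 0.4093]
orientation: [[0.993, -0.119, 0.003], [-0.119, -0.993, -0.002], [0.004, 0.001, -1.0]]
force: [0.2, -1.2, 0.2]
width: 0.0872
```

Run:
```python
from h import *
go(.522,.164,.32)
snap('wrist','w0'); snap('top','top1')
for i in range(4):
    print(np.round(r.state()['force'],2)); snap('top','x')
go(.522,.164,.318)
```

```text
t 1.77 pos [0.5216 0.1664 0.4093] yaw -6.81 tilt 0.22 F [ 0.18 -1.24  0.16] w 0.0872
[8.7, 0.02, 0.1, 4.1, 0.1, -0.2, -0.3, 8.7, 0.03, 0.11, 4.1, 0.0, 0.0, 0.0, 8.7, 0.0, 0.02, 0.73, 0.0, 0.0, 0.0, 8.7, 0.0, 0.0, 0.0, 0.0, 0.0, 0.0, 8.7, 0.0, 0.0, 0.0, 0.0, 0.0, 0.0] end [0.522 0.164 0.32 ]
[-1.12 -0.27 -0.49]
[ 0.31 -0.13 -0.56]
[-0.24 -0.33  0.65]
[-0.4  -0.82 -0.24]
t 2.07 pos [0.5212 0.1633 0.4092] yaw -6.86 tilt 0.22 F [ 0.05 -0.42 -0.06] w 0.087
[8.7, 0.02, -0.05, 4.1, 0.1, -0.2, -0.4, 8.7, 0.03, -0.04, 4.1, 0.0, 0.0, 0.0, 8.7, 0.01, 0.0, 0.92, 0.0, 0.0, 0.0, 8.7, 0.0, 0.0, 0.0, 0.0, 0.0, 0.0, 8.7, 0.0, 0.0, 0.0, 0.0, 0.0, 0.0] end [0.522 0.164 0.318]
```

View pics/w0.png

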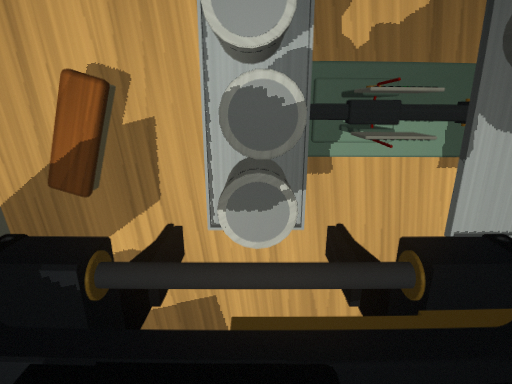

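Run:
```python
from h import *
a=load('w0')
for u,v in [(258,208),(262,112),(249,5)]: print(np.round(w(a,a['d'],u,v,.183),4),np.round(w(a,a['d'],u,v),4))
```

```text
[0.5272 0.1706 0.183 ] [0.527  0.1706 0.1826]
[0.5956 0.1603 0.183 ] [0.5956 0.1603 0.1823]
[0.661  0.1615 0.183 ] [0.661  0.1615 0.1831]
```

Run:
```python
from h import *
a=load('w0')
for u,v in [(181,232),(330,232),(179,250),(333,250)]: print(np.round(w(a,a['d'],u,v),4))
print(np.round(w(a,a['d'],309,150),4),np.round(w(a,a['d'],204,150),4),np.round(w(a,a['d'],463,150),4))
t=load('top1')
cv2.imwrite('pics/c2.png',cv2.resize(t['p'][105:220,165:325,::-1],None,fx=5,fy=5,interpolation=cv2.INTER_CUBIC))
```

```text
[0.5335 0.2164 0.2288]
[0.5254 0.129  0.2323]
[0.5257 0.2172 0.2366]
[0.5191 0.13   0.2424]
[0.5383 0.1027 0.0163] [0.5652 0.2177 0.1097] [ 0.5416 -0.019   0.1265]
```

View pics/c2.png

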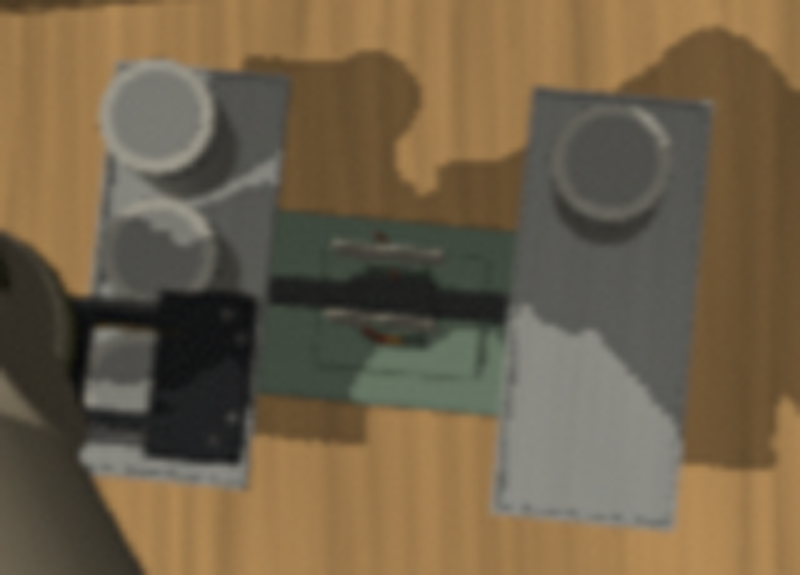

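Request:
servo_tool(series=[8.7,0.3,0,4.0,0.1,-0.2,-0.4,8.7,0,0,4.0,0,0,0,8.7,0,0,1.2,0,0,0,8.7,0,0,0,0,0,0,5.5,0,0,0,0,0,0])

```text
time_s: 2.48
tool_pos: [0.5252, 0.1555, 0.3187]
orientation: [[0.992, -0.124, 0.007], [-0.124, -0.992, -0.005], [0.007, 0.005, -1.0]]
force: [0.3, 0.3, 0.9]
width: 0.0848
```

Request:
servo_tool(series=[5.5,0,0,0,0,0,0,5.5,0,0,0,0,0,0,5.5,0,0,0,0,0,0])

```text
time_s: 2.73
tool_pos: [0.5262, 0.1551, 0.3236]
orientation: [[0.992, -0.126, 0.012], [-0.126, -0.992, -0.005], [0.013, 0.003, -1.0]]
force: [1.0, 1.5, -1.2]
width: 0.068
```

Request:
servo_tool(series=[6.8,0,-0.6,0.4,0,-0.6,0.7])

```text
time_s: 2.82
tool_pos: [0.5277, 0.1605, 0.3214]
orientation: [[0.99, -0.139, 0.005], [-0.139, -0.99, -0.004], [0.006, 0.003, -1.0]]
force: [0.2, 0.0, -0.6]
width: 0.0681
```

Run:
```python
from h import *
go(.525,.163,.3175,n=1)
snap('wrist','w1')
go(.525,.163,.3175,n=1)
```

```text
t 2.82 pos [0.5277 0.1605 0.3214] yaw -8.02 tilt 0.36 F [ 0.24  0.04 -0.63] w 0.0681
[8.7, -0.3, -0.21, 0.39, 0.2, -0.3, -1.5] end [0.525 0.163 0.317]
t 2.87 pos [0.5273 0.1621 0.3203] yaw -8.03 tilt 0.22 F [-1.16  0.64 -0.51] w 0.068
[8.7, -0.24, -0.06, 0.28, 0.1, -0.2, -1.5] end [0.525 0.163 0.318]
```

View pics/w1.png

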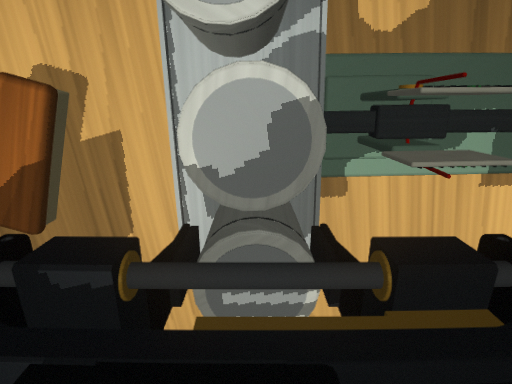

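Request:
servo_tool(series=[6.8,-0.2,0,0.2,0,-0.2,-1.5,5.5,0,0,0,0,0,0,5.5,0,0,0,0,0,0,5.5,0,0,0,0,0,0])

```text
time_s: 3.2
tool_pos: [0.5251, 0.1633, 0.3184]
orientation: [[0.994, -0.11, -0.002], [-0.11, -0.994, -0.003], [-0.001, 0.003, -1.0]]
force: [0.5, -0.5, 1.1]
width: 0.0604
```

Run:
```python
from h import *
go(.525,.163,.40,n=3,g=5.5)
```

```text
t 3.2 pos [0.5251 0.1633 0.3184] yaw -6.3 tilt 0.18 F [ 0.47 -0.47  1.07] w 0.0604
[5.5, -0.01, 0.03, -4.1, 0.2, 0.1, 0.2, 5.5, 0.0, 0.01, -4.06, 0.0, 0.0, 0.0, 5.5, 0.0, 0.0, 0.0, 0.0, 0.0, 0.0] end [0.525 0.163 0.4  ]
```

Gripped (60.4 mm). Lift, then weigh and read the beam.

Request:
servo_tool(series=[5.0,0,0,-2.0,0,0,0,5.0,0,0,-3.0,0,0,0,5.0,0,0,-3.0,0,0,0,5.0,0,0,-0.8,0,0,0])

```text
time_s: 3.53
tool_pos: [0.5241, 0.1628, 0.4049]
orientation: [[0.994, -0.109, -0.011], [-0.109, -0.994, -0.004], [-0.011, 0.005, -1.0]]
force: [0.5, 0.1, -1.7]
width: 0.0601
```

```bash
cat >> h.py <<'E'
def weigh(tag,n=16):
    F=[];T=[]
    for i in range(n):
        s=r.state();F.append(s['force']);T.append(np.array(s['joint_torque']))
        snap('top' if i%2 else 'side',tag+('t' if i%2 else 's'))
    F=np.array(F);print('F',np.round(F.mean(0),3),'+-',np.round(F.std(0)/n**.5,3),'tau',np.round(np.mean(T,0),2),'+-',np.round(np.std(T,0)/n**.5,2))
    a=load(tag+'t');b=load(tag+'s')
    cv2.imwrite('pics/'+tag+'tc.png',cv2.resize(a['p'][105:220,165:325,::-1],None,fx=5,fy=5,interpolation=cv2.INTER_CUBIC))
    cv2.imwrite('pics/'+tag+'sc.png',cv2.resize(b['p'][140:285,150:310,::-1],None,fx=4,fy=4,interpolation=cv2.INTER_CUBIC))
    hs(a)
def hs(a):
    # pan floor heights from the depth, along free floor cells
    K=[]
    for nm,c in (('L',(.5948,.1563)),('R',(.5676,-.0803))):
        out=[]
        for u in range(170,320):
            for v in range(110,215):
                if a['d'][v,u]>0:
                    q=w(a,a['d'],u,v)
                    e=q[:2]-c; X=.9936*e[0]-.113*e[1];Y=.113*e[0]+.9936*e[1]
                    if abs(X)<.108 and abs(Y)<.042 and .095<q[2]<.140: out.append(q[2])
        K.append((nm,len(out),round(float(np.median(out)),4) if out else None))
    print(K)
E
python3 - <<'E'
from h import *
weigh('a')
hs(load('top0'))
go(.518,-.0746,.41,n=5,g=5.0)
E
```

```text
F [ 0.058 -0.089 -2.657] +- [0.121 0.121 0.205] tau [ 1.000e-01 -4.728e+01 -7.590e+00 -3.927e+01 -2.000e-02  1.300e-01
  3.000e-02] +- [0.07 0.34 0.12 0.31 0.01 0.06 0.01]
[('L', 500, 0.1164), ('R', 1848, 0.1128)]
[('L', 989, 0.1031), ('R', 1888, 0.1262)]
t 4.33 pos [0.5237 0.1622 0.4012] yaw -6.27 tilt 0.91 F [ 0.42  0.58 -2.54] w 0.0602
[5.0, 0.35, 4.08, -0.13, 0.4, 0.8, 0.2, 5.0, 0.36, 4.08, -0.15, 0.0, 0.0, 0.0, 5.0, 0.36, 4.08, -0.15, 0.0, 0.0, 0.0, 5.0, 0.36, 4.08, -0.16, 0.0, 0.0, 0.0, 5.0, 0.36, 4.08, -0.15, 0.0, 0.0, 0.0] end [ 0.519 -0.042  0.409]
```

View pics/asc.png

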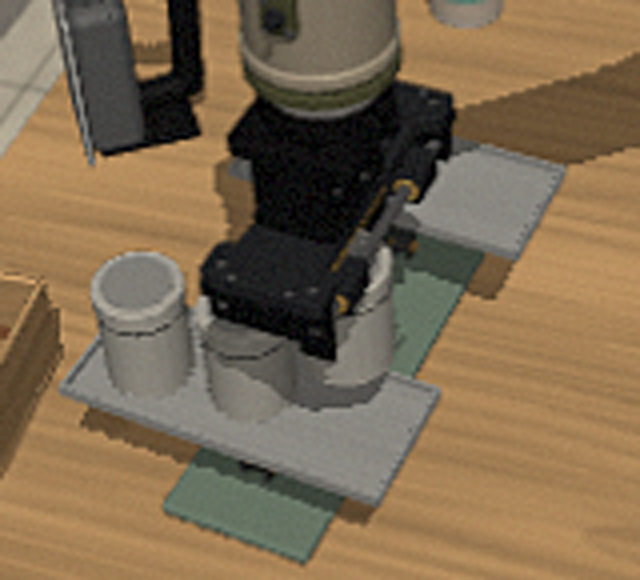

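Run:
```python
from h import *
weigh('b',20)
go(.525,.163,.331,n=5,g=5.0)
```

```text
F [-0.066  0.138 -2.578] +- [0.077 0.135 0.088] tau [-0.000e+00 -4.717e+01 -7.630e+00 -3.927e+01  1.000e-02  2.000e-02
  0.000e+00] +- [0. 0. 0. 0. 0. 0. 0.]
[('L', 499, 0.118), ('R', 1851, 0.1111)]
t 5.33 pos [0.5237 0.1622 0.4013] yaw -6.27 tilt 0.91 F [ 0.43  0.08 -2.47] w 0.0601
[5.0, 0.13, -0.08, 4.1, 0.4, 0.8, 0.2, 5.0, 0.05, -0.04, 2.92, 0.0, 0.0, 0.0, 5.0, 0.0, 0.0, 0.0, 0.0, 0.0, 0.0, 5.0, 0.0, 0.0, 0.0, 0.0, 0.0, 0.0, 5.0, 0.0, 0.0, 0.0, 0.0, 0.0, 0.0] end [0.525 0.163 0.331]
```

Request:
servo_tool(series=[5.0,0.1,-0.1,3.0,0.4,0.8,0,5.0,0,0,2.5,0,0,0,5.0,0,0,1.2,0,0,0,5.0,0,0,0.8,0,0,0])

```text
time_s: 5.67
tool_pos: [0.5257, 0.1637, 0.327]
orientation: [[0.994, -0.11, 0.008], [-0.11, -0.994, 0.002], [0.007, -0.003, -1.0]]
force: [0.5, -0.6, 2.9]
width: 0.0605
```

Run:
```python
from h import *
go(.525,.163,.3195,n=5,g=5.0)
```

```text
t 5.67 pos [0.5257 0.1637 0.327 ] yaw -6.29 tilt 0.46 F [ 0.52 -0.57  2.87] w 0.0605
[5.0, -0.06, 0.08, 0.75, -0.2, -0.4, 0.2, 5.0, 0.0, 0.0, 0.0, 0.0, 0.0, 0.0, 5.0, 0.0, 0.0, 0.0, 0.0, 0.0, 0.0, 5.0, 0.0, 0.0, 0.0, 0.0, 0.0, 0.0, 5.0, 0.0, 0.0, 0.0, 0.0, 0.0, 0.0] end [0.525 0.163 0.32 ]
```

Request:
servo_tool(series=[5.0,0,0.1,0.4,-0.2,-0.4,0.2,5.0,0,0,0.3,0,0,0,5.0,0,0,0,0,0,0])

```text
time_s: 5.92
tool_pos: [0.5256, 0.1625, 0.319]
orientation: [[0.994, -0.114, -0.002], [-0.114, -0.994, -0.001], [-0.002, 0.001, -1.0]]
force: [-0.6, -0.1, -2.0]
width: 0.0599
```

Run:
```python
from h import *
for i in range(4): go(.525,.163,.3185,n=1,g=5.0); snap('top','x')
hs(load('x'))
```

```text
t 5.92 pos [0.5256 0.1625 0.319 ] yaw -6.52 tilt 0.1 F [-0.61 -0.07 -1.96] w 0.0599
[5.0, -0.07, -0.04, 0.06, 0.1, 0.1, 0.0] end [0.525 0.163 0.318]
t 5.97 pos [0.5257 0.1626 0.3195] yaw -6.52 tilt 0.08 F [-0.33  0.05 -1.  ] w 0.0602
[5.0, -0.07, -0.03, 0.1, 0.0, 0.1, 0.0] end [0.525 0.163 0.318]
t 6.02 pos [0.5258 0.1626 0.3197] yaw -6.51 tilt 0.05 F [-1.62 -0.58 -1.42] w 0.0599
[5.0, -0.08, -0.03, 0.12, 0.0, 0.0, 0.0] end [0.525 0.163 0.319]
t 6.07 pos [0.5257 0.1627 0.3198] yaw -6.51 tilt 0.04 F [ 0.56  0.28 -1.13] w 0.0601
[5.0, -0.08, -0.02, 0.13, 0.0, 0.0, 0.0] end [0.525 0.163 0.319]
[('L', 525, 0.1046), ('R', 1878, 0.1249)]
```

Request:
servo_tool(series=[8.7,0,0,0,0,0,0,8.7,0,0,0,0,0,0,8.7,0,0,-1.0,0,0,0,8.7,0,0,-3.0,0,0,0,8.7,1.0,0,-3.0,0,0,0])

```text
time_s: 6.53
tool_pos: [0.5338, 0.1617, 0.3896]
orientation: [[0.994, -0.111, -0.007], [-0.111, -0.994, -0.002], [-0.006, 0.002, -1.0]]
force: [1.5, -0.2, 0.5]
width: 0.0834
```

Run:
```python
from h import *
go(.592,.1525,.38,n=3)
snap('side','s2')
```

```text
t 6.53 pos [0.5338 0.1617 0.3896] yaw -6.4 tilt 0.39 F [ 1.52 -0.17  0.53] w 0.0834
[8.7, 4.05, 0.18, 0.64, 0.1, 0.4, 0.1, 8.7, 1.84, 0.08, 0.3, 0.0, 0.0, 0.0, 8.7, 0.0, 0.0, 0.0, 0.0, 0.0, 0.0] end [0.592 0.153 0.38 ]
```

View pics/s2.png

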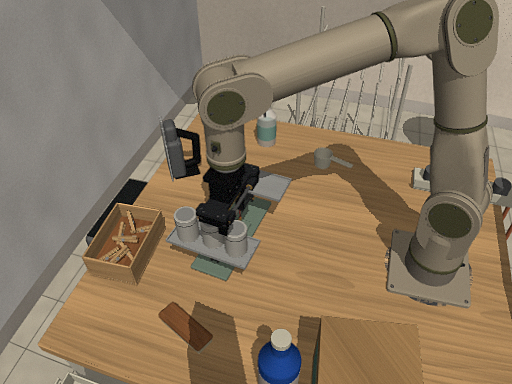

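Request:
servo_tool(series=[8.7,4.0,0.2,0,0.1,0.4,0.1,8.7,1.8,0.1,0.3,0,0,0,8.7,0,0,0.3,0,0,0])

```text
time_s: 6.83
tool_pos: [0.5947, 0.1522, 0.396]
orientation: [[0.993, -0.114, 0.017], [-0.114, -0.993, -0.0], [0.017, -0.002, -1.0]]
force: [-0.5, -0.6, 0.2]
width: 0.087
```

Run:
```python
from h import *
snap('wrist','w2')
go(.592,.1525,.3175,n=4)
```

```text
t 6.88 pos [0.5938 0.1524 0.3955] yaw -6.57 tilt 0.93 F [ 0.74 -0.98 -0.17] w 0.0869
[8.7, -0.16, 0.01, 4.1, -0.1, -0.9, -0.1, 8.7, -0.09, 0.0, 3.7, 0.0, 0.0, 0.0, 8.7, 0.0, 0.0, 0.0, 0.0, 0.0, 0.0, 8.7, 0.0, 0.0, 0.0, 0.0, 0.0, 0.0] end [0.592 0.153 0.317]
```

View pics/w2.png

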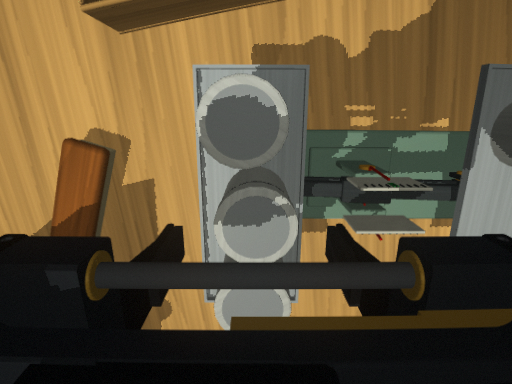

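Request:
servo_tool(series=[8.7,-0.1,0,4.0,-0.1,-0.9,-0.1,8.7,-0.1,0,3.6,0,0,0,7.0,0,0,0.2,0,0,0,6.6,0,0,0,0,0,0])

```text
time_s: 7.22
tool_pos: [0.5914, 0.1542, 0.3196]
orientation: [[0.994, -0.112, 0.005], [-0.112, -0.994, 0.002], [0.004, -0.003, -1.0]]
force: [-0.2, 0.5, 0.9]
width: 0.0798
```

Run:
```python
from h import *
go(.592,.1525,.3175,n=1)
```

```text
t 7.22 pos [0.5914 0.1542 0.3196] yaw -6.41 tilt 0.3 F [-0.2   0.46  0.91] w 0.0798
[8.7, 0.07, 0.16, 0.21, -0.2, -0.3, 0.1] end [0.592 0.153 0.318]
```

Request:
servo_tool(series=[5.0,0,0.1,0.2,-0.2,-0.3,0,5.0,0,0,0,0,0,0,5.0,0,0,0,0,0,0,5.0,0,0,0,0,0,0])

```text
time_s: 7.55
tool_pos: [0.5913, 0.154, 0.3238]
orientation: [[0.994, -0.111, 0.004], [-0.111, -0.994, 0.0], [0.004, -0.001, -1.0]]
force: [0.1, -0.5, -1.0]
width: 0.06
```

Request:
servo_tool(series=[5.0,0,0,0,0,0,0,5.0,0,0,-2.0,0,0,0,5.0,0,0,-3.0,0,0,0,5.0,0,0,-3.0,0,0,0,5.0,0,0,-0.5,0,0,0])

```text
time_s: 7.97
tool_pos: [0.5904, 0.1541, 0.4128]
orientation: [[0.994, -0.111, 0.003], [-0.111, -0.994, 0.0], [0.003, -0.0, -1.0]]
force: [1.1, 0.9, -0.9]
width: 0.0598
```

Run:
```python
from h import *
go(.592,.1525,.41,n=2,g=5)
weigh('c',24)
go(.592,.1525,.41,n=1,g=5)
```

```text
t 7.97 pos [0.5904 0.1541 0.4128] yaw -6.35 tilt 0.15 F [ 1.09  0.94 -0.92] w 0.0598
[5.0, 0.18, 0.14, 0.28, 0.0, -0.2, 0.2, 5.0, 0.0, 0.0, 0.0, 0.0, 0.0, 0.0] end [0.592 0.152 0.41 ]
F [-0.136  0.02  -1.088] +- [0.075 0.131 0.077] tau [ 7.000e-02 -5.769e+01 -1.057e+01 -3.835e+01  2.000e-02  1.000e-02
  1.000e-02] +- [0.06 0.26 0.1  0.19 0.01 0.04 0.01]
[('L', 232, 0.1023), ('R', 1890, 0.1263)]
t 9.17 pos [0.5899 0.1534 0.4074] yaw -6.36 tilt 0.22 F [ 0.81 -0.55 -0.98] w 0.0598
[5.0, 0.21, 0.06, -0.26, 0.1, 0.2, 0.1] end [0.592 0.153 0.41 ]
```

Request:
servo_tool(series=[5.0,-0.7,4.0,0,0.1,0.2,0,5.0,-0.7,4.0,-0.1,0,0,0,5.0,-0.9,4.0,-0.1,0,0,0,5.0,-0.9,4.0,-0.1,0,0,0,5.0,-1.0,3.5,-0.1,0,0,0])

```text
time_s: 9.58
tool_pos: [0.5255, -0.032, 0.4098]
orientation: [[0.996, -0.093, 0.0], [-0.093, -0.996, 0.007], [-0.001, -0.007, -1.0]]
force: [0.4, -1.3, -1.1]
width: 0.0595
```

Run:
```python
from h import *
go(.518,-.0746,.37,n=3,g=5)
```

```text
t 9.58 pos [ 0.5255 -0.032   0.4098] yaw -5.31 tilt 0.42 F [ 0.4  -1.3  -1.12] w 0.0595
[5.0, -0.24, 3.03, 2.75, -0.4, 0.0, 1.2, 5.0, -0.08, 1.31, 1.2, 0.0, 0.0, 0.0, 5.0, 0.0, 0.0, 0.0, 0.0, 0.0, 0.0] end [ 0.518 -0.075  0.37 ]
```

Request:
servo_tool(series=[5.0,-0.3,3.0,1.0,-0.4,0,1.2,5.0,-0.1,1.2,2.0,0,0,0,5.0,0,0,0.8,0,0,0,5.0,0,0,0,0,0,0])

```text
time_s: 9.92
tool_pos: [0.514, -0.0843, 0.3719]
orientation: [[0.992, -0.128, 0.001], [-0.128, -0.992, -0.006], [0.002, 0.005, -1.0]]
force: [-0.1, 0.6, -1.5]
width: 0.0598
```

Run:
```python
from h import *
go(.518,-.0746,.35,n=3,g=5)
snap('wrist','w3')
```

```text
t 9.92 pos [ 0.514  -0.0843  0.3719] yaw -7.35 tilt 0.32 F [-0.13  0.6  -1.51] w 0.0598
[5.0, 0.27, -1.03, 2.19, 0.3, -0.1, -0.9, 5.0, 0.0, 0.0, 0.0, 0.0, 0.0, 0.0, 5.0, 0.0, 0.0, 0.0, 0.0, 0.0, 0.0] end [ 0.518 -0.075  0.35 ]
```

View pics/w3.png

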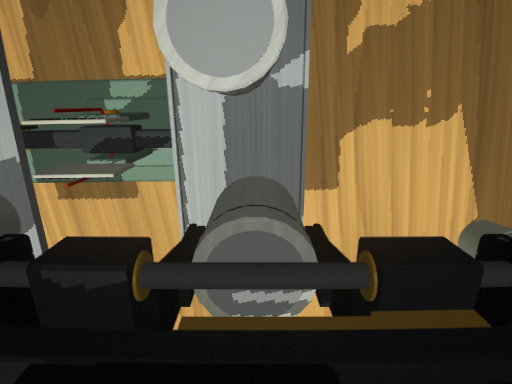

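Request:
servo_tool(series=[5.0,0.3,-1.0,1.0,0.3,-0.1,-0.9,5.0,0,0,0.8,0,0,0,5.0,0,0,0.8,0,0,0,5.0,0,0,0.5,0,0,0])

```text
time_s: 10.3
tool_pos: [0.5212, -0.0675, 0.3422]
orientation: [[0.995, -0.101, 0.006], [-0.101, -0.995, 0.002], [0.005, -0.002, -1.0]]
force: [-0.0, -1.8, 2.2]
width: 0.0598
```

Run:
```python
from h import *
go(.518,-.0746,.34,n=1,g=5)
snap('top','x');hs(load('x'))
go(.518,-.0746,.34,n=1,g=5)
```

```text
t 10.3 pos [ 0.5212 -0.0675  0.3422] yaw -5.82 tilt 0.33 F [-0.02 -1.81  2.17] w 0.0598
[5.0, -0.25, 0.73, 0.21, -0.1, -0.3, 0.7] end [ 0.518 -0.075  0.34 ]
[('L', 1423, 0.1069), ('R', 59, 0.1227)]
t 10.35 pos [ 0.5209 -0.0676  0.3413] yaw -5.82 tilt 0.27 F [-0.82  0.5  -2.52] w 0.0596
[5.0, -0.22, 0.73, 0.13, -0.1, -0.2, 0.7] end [ 0.518 -0.075  0.34 ]
```

Request:
servo_tool(series=[5.0,0,0.2,0.5,-0.1,-0.2,0.7,5.0,0,0,0.3,0,0,0,5.0,0,0,0,0,0,0])

```text
time_s: 10.6
tool_pos: [0.5213, -0.0685, 0.3327]
orientation: [[0.994, -0.113, 0.001], [-0.113, -0.994, 0.001], [0.001, -0.002, -1.0]]
force: [-0.5, 0.7, 0.1]
width: 0.0594
```

Run:
```python
from h import *
F=[]
for i in range(14): F.append(r.state()['force']);snap('top','x')
print(np.mean(F,0))
hs(load('x'))
go(.518,-.0746,.34,n=1,g=5)
snap('wrist','w4')
```

```text
[-0.3742402   0.63970892  0.22313006]
[('L', 1420, 0.1158), ('R', 59, 0.1138)]
t 11.3 pos [ 0.5213 -0.0685  0.3333] yaw -6.48 tilt 0.12 F [-1.    1.1  -0.42] w 0.0596
[5.0, -0.26, 0.64, -0.67, -0.1, -0.1, 0.0] end [ 0.518 -0.075  0.34 ]
```

View pics/w4.png

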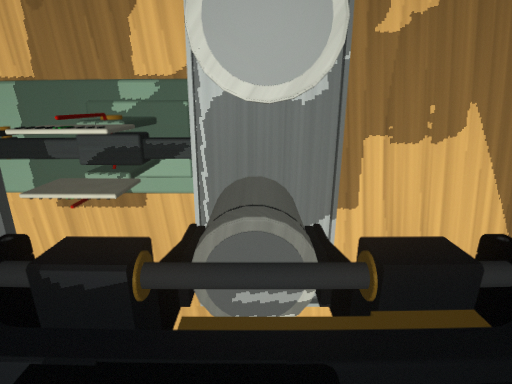

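Request:
servo_tool(series=[8.7,0,0,0,0,0,0,8.7,0,0,0,0,0,0,8.7,0,0,0,0,0,0,8.7,0,0,-1.5,0,0,0,8.7,0,0,-3,0,0,0])

```text
time_s: 11.77
tool_pos: [0.5199, -0.0694, 0.3742]
orientation: [[0.994, -0.113, -0.006], [-0.113, -0.994, 0.003], [-0.006, -0.002, -1.0]]
force: [-0.5, 0.0, -0.2]
width: 0.0832
```

Request:
servo_tool(series=[8.7,0,0,-4,0,0,0,8.7,-3,0,-3,0,0,0,8.7,-4,0,0,0,0,0,8.7,-4,0,0,0,0,0,8.7,-1,0,0,0,0,0])

```text
time_s: 12.18
tool_pos: [0.4005, -0.0554, 0.4518]
orientation: [[0.994, -0.112, 0.001], [-0.112, -0.994, 0.006], [0.001, -0.006, -1.0]]
force: [0.8, -0.3, 0.5]
width: 0.0869
```

Run:
```python
from h import *
print(r.state()['tool_pos'],r.state()['width'])
for i in range(36):
    snap('top','x')
    if i%12==11: hs(load('x'))
snap('side','s9'); snap('top','t9'); b=load('s9');a=load('t9')
cv2.imwrite('pics/s9c.png',cv2.resize(b['p'][140:285,150:310,::-1],None,fx=4,fy=4,interpolation=cv2.INTER_CUBIC))
cv2.imwrite('pics/t9c.png',cv2.resize(a['p'][105:220,165:325,::-1],None,fx=5,fy=5,interpolation=cv2.INTER_CUBIC))
```

```text
[ 0.40045052 -0.05541789  0.45181957] 0.08685855536302593
[('L', 1421, 0.1137), ('R', 1365, 0.1152)]
[('L', 1424, 0.1136), ('R', 1383, 0.1155)]
[('L', 1414, 0.1136), ('R', 1376, 0.1154)]
```

View pics/s9c.png

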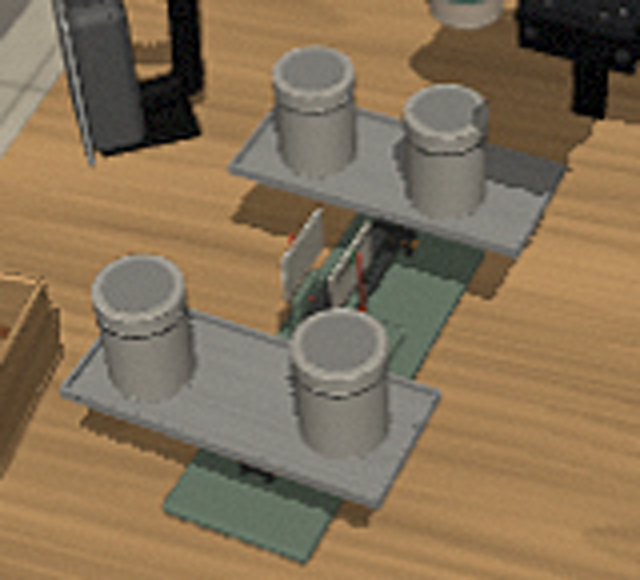

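View pics/t9c.png

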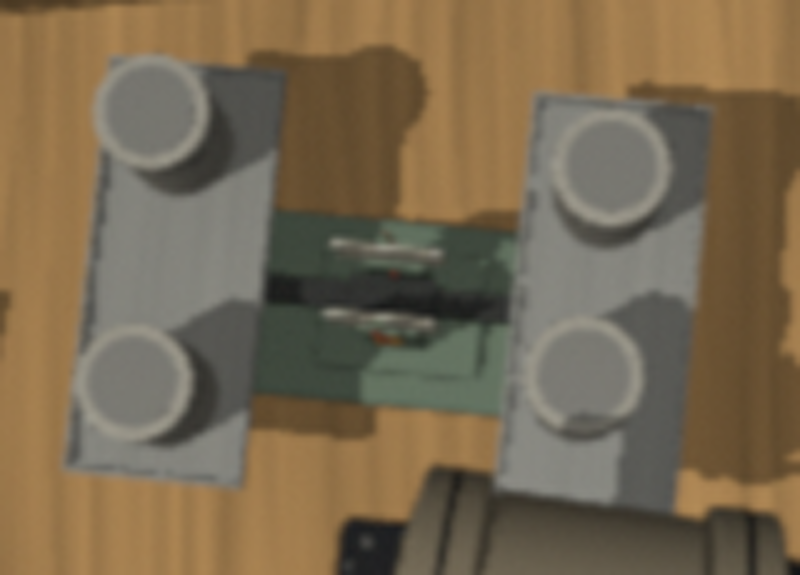

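Run:
```python
from h import *
a=load('t9')
for n,x,y in [('T1',153,113),('T3',135,383),('T4',612,169),('T2',584,377)]:
    q=w(a,a['d'],*cr(x,y),.195)[:2]
    c=(.5948,.1563) if q[1]>0.04 else (.5676,-.0803)
    e=q-c;print(n,np.round([.9936*e[0]-.113*e[1],.113*e[0]+.9936*e[1]],3))
b=load('top0')
for u,v in [(135,165),(412,150),(387,229)]:print(np.round(w(a,a['d'],u,v)-w(b,b['d'],u,v),3))
```

```text
T1 [0.07  0.004]
T3 [-0.071 -0.001]
T4 [0.062 0.003]
T2 [-0.046  0.008]
[ 0.001  0.002 -0.004]
[ 0.    -0.001 -0.002]
[-0.    -0.001 -0.003]
```

```bash
python3 -c "
from h import *
print(ticket.hand_in(), r.state()['time_s'])"
```

```text
the job is handed in; nothing more can be done
the job is handed in; nothing more can be done
```

The balance sits level with two tins on each pan, and I handed the job in with about 14 s of the 72 s used.

**How I sorted them:**
- I lifted the near tin on the left pan, which weighed about 260 g. The other two left tins then came out about 30 g lighter than the tin on the right pan.
- From that I worked out that a tin of about 115 g had to change sides. I put the near tin back and lifted the middle one, which weighed about 110 g.
- I moved that middle tin to the right pan.

**Last checks:**
- **Beam:** the pan heights were 113.6 mm (left) and 115.4 mm (right). That is about 8 mrad off level, against 35 mrad allowed, and it stayed steady for over a second. I worked this out from pan heights and did not read the pointer closely.
- **Tins:** all four stand upright, on the pan floors and well inside the position limits.
- **Bystanders:** the brush, spray bottle and scoop showed no shift (1–4 mm, within measurement noise), and the arm was clear of everything.

**Disagreements:** the wrist camera placed things about 8 mm off in y compared with the overhead camera and the arm's own position. I trusted the overhead camera and centred each grasp by eye on the fingers. The force readings were noisy (about 0.5 N each), so I averaged them for the weights.

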